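# Hook the bottle rest into the filling stand's slotted upright and lock it

### The arm

A 6-joint arm with a two-finger parallel gripper is mounted at the origin on the work surface. World frame = base frame: x ahead of the robot, y to its left, z up, the work surface at z = 0. Lengths are in m, angles in rad, forces in N, time in s.
With the tool pointing down it reaches from about 0.25 to 0.725 m from the base axis. Payload 4 kg.
Tool frame: the origin (TCP) lies midway between the tips of the shut fingers; the grasp point (between the pads) lies 19 mm behind it; z points along the fingers, y is the line along which they close (so a half turn about z gives the same grasp; the last joint's range is limited). The gripper opens to 85 mm and grips with 20 to 120 N. Pads are 22 mm wide; open, the fingers measure 114 mm over their backs; the gripper's body (76 mm by 85 mm) begins 54 mm behind the grasp point. The pads swing forward as they close: fully open they stand 13 mm farther back than shut.
Start: joints at [1.348, 0.241, 0.005, 1.335, 0, 1.571], TCP at [0.11, 0.488, 0.202] pointing down, gripper open.
Joint ranges: [-2.72, 2.72], [-1.05, 1.87], [-1.09, 1.28], [-1.99, 2.15], [-1.42, 1.44], [-3.14, 3.14]. Speed limits (rad/s): [2.79, 2.79, 3.14, 3.14, 3.14, 3.14].

### API

Orientations are given as a unit quaternion [w, x, y, z].
In Python, from plant import r, imaging, nets gives the robot as it stands.
- The arm moves only by the shell command python3 -m pendant 'ROWS' [OPENING] [FORCE]. ROWS is a JSON list of rows, 1 to 8 of them, each written [[dx, dy, dz], [rx, ry, rz]]: dx, dy, dz in m, then a rotation vector rx, ry, rz in rad; each row shifts and turns the commanded pose from where the row before left it, along the tool's axes as they then stand; what a row does not reach is not made up. A row lasts 1/8 s, in which the tool goes at most 0.0625 m and 0.188 rad, less where a joint would pass 70% of its speed; a pose out of reach is approached as far as the arm can. OPENING is the opening from 0.0 (shut) to 1.0 (fully open), set as the command begins (- or left out keeps the last). The fingers move at their own pace and stop on an object; FORCE is the grip in N (left out, the last holds). Time passes only in rows, so rows that do not move let the fingers close. It prints the time, the measured TCP pose, the force, the opening and the grip force at its end. Input that does not fit is refused with a message, and nothing moves.
- r.observe(): the state, without advancing time (a new reading comes with each control period).
- imaging.snapshot(name): name is "scene" or "top"; returns a dict with "pixels" (400x640x3 uint8, red, green, blue), "depth" (400x640 float32, m along the optical axis (not along the pixel's ray), 0 where there is no reading), "vfov" (degrees; the focal length in pixels is half the picture's height over the tangent of half this angle, whatever the lens; pixels are square), "cx", "cy" (the principal point, pixels), "k1" (the pictures are not rectified: a ray, as slopes to the right and down, at radius r is drawn at 1 + k1 r^2 times it, then the intrinsics apply), "pose" (4x4, takes a point from camera to world coordinates). Camera axes: x right, y up, looking along -z (the intrinsics and any distortion apply to the point x, -y, -z); pixel columns grow to the right and rows downward; lengths in m; the calibration is good to about 2 mm. A picture is of the moment at which its call begins.
- r.sign_off(): hands the job in; it is judged then, once.
Trained networks look in the newest picture that a camera, given by its name, has taken for a name from the list of things; names that differ only in an ending like _2 or _b are one class to them, and where a whole thing is asked for, a point or a joint stands for the part that bears it (a point fixed in the world has none). Each returns a list of dicts, best first, with "conf" (0 to 1); they miss things now and then, are a little off and sometimes report something else, mostly with a low value. They report only what shows in the picture. A call takes as long as a camera call. They do not tell look-alikes from the thing itself.
- nets.silhouettes(camera, thing): "region" (400x640 bool, what is visible of it).
- nets.spot_point(camera, thing): "position" ([x, y, z] in m, in world coordinates, good to about 4 mm: a listed point, or the origin of a listed thing).
The state is a dict: "time": time; "q": joint angles; "joint_vel": joint speeds; "effort": joint torques, N m; "eef_pos": TCP position; "ee_rot": TCP orientation; "contact_force": force on the tool from outside, world axes, zero at the start; "ft_torque": the same for the moment, N m; "finger_gap": opening from 0.0 (shut) to 1.0 (fully open); "gripper_force": force on a finger pad.
Only numpy, scipy, OpenCV 4.12 (cv2) and the standard library are available. Lean on these libraries where they do the work, as an engineer would, in place of code of your own. Each camera call takes 0.05 s, during which the arm holds its last target. There are 200 camera calls.

### The job

Pick up the blue bottle rest, push its hook into the top slot of the slotted upright until its back plate meets the face, let it down behind the face, and press it down until the red catch snaps over the hook and holds it locked. The strip is easily bent: feel for the slot, never ram or force the rest against the upright, and once the sprung seat gives and the catch has snapped, stop pressing. Let go of it at the end, and leave the bottles and the other things on the bench where they are.

Things in the scene. Friction and masses are not known exactly. Their poses are not given: they have to be found in the camera images.
- rest: Blue bracket (bottle rest), 0.4 kg, stands bracket way up on its foot. Origin: middle of the lower edge of the back plate's REAR face; x out of the rear (hook side), y across, z up. Back plate 5 mm thick, 50 wide, 70 high. Towards -x: foot plate 6 thick, 50 wide, ending in a disc radius 35 at x=-85 mm (total length 120), and the rib
- rest_rib (a point): Middle of the flat top of the rest's rib: x=-30, y=0, z=70 mm in the rest's frame. The rib is 12 mm thick across y, runs from x=-5 to -55 and stands on the foot plate. Grip it from above across y; press down on its top, close to the back plate
- rest_hook (a point): Lower tip of the rest's steel hook: x=10, y=0, z=42 mm in its frame. The hook sits on the rear: a neck 20 mm wide, x 0 to 6, z 56 to 70, ends in a lip, x 6 to 12, z 42 to 70, which so hangs 14 mm below the neck. Gap between back plate and lip 6 mm, widening to 8 at the lip's lowest 6 mm
- upright: Fixed slotted upright: grey foot 140x130x10 mm, dark post, bright steel strip 60 wide, 4 thick on its front, top nominally 204 mm high, with three slots 24 wide, about 40 high on y=0; only the TOP one has seat and catch. Origin on the table, centreline, in the strip's FRONT face plane; x into the upright, z up. The locked rest has axes parallel to these, origin at x=0 to -2, y=0, z 80 to 116 mm
- slot (a point): Nominal middle of the top slot's solid floor, in the front face, 150 mm above the upright's origin. NOT exact: the strip is clamped up to 18 mm higher or lower, unmeasured; feel for it. The brass seat stands 8 mm above this floor, so the 28 mm high lip enters only between 8 and 39.5 mm above it. With the back plate on the face the rest then goes down 18 to 21.5 mm to lock
- seat (a joint): Brass sprung seat under the hook's neck in the top slot: metres pushed down. 0 free, and still 0 under the weight of the unlocked rest; held at about 0.004 when locked; 0.008 when the neck meets the solid slot floor. About 6 N to start, then 1 N more per mm
- catch (a joint): Red sprung catch behind the top slot (red knob at the back): metres pushed back along the upright's x, 0 free. The entering lip pushes it back up to 7 mm (2 N rising to 4.5 N); it stays 2 to 7 mm back while the hook goes down, rubbing, and snaps forward to 0 over the hook's top once the neck has pushed the seat down 4 mm: locked
- bottle_a: Bystander: filled yellow bottle with green cap, 60 mm wide, 200 high, origin under its centre
- bottle_b: Bystander: bottle like the other one
- jug: Bystander: white plastic mug-like jug, 84 mm wide, 110 high, handle to its +y, origin under its centre
- spanner: Bystander: steel spanner lying flat along its x, about 180 mm long
- cap_tray: Bystander: blue tray of green caps, 120 x 160 x 45 mm, origin under its centre
- jar: Bystander: white jar with orange lid, 70 mm wide, 85 high, origin under its centre
- spare_plate: Bystander: flat steel offcut with three holes, 160 x 50 x 12 mm, origin under its centre
Mind the look-alikes: they are no part of the job. What is shaped like the upright but orange is not meant. Of the things that look like the rest, the smaller one is meant.

How it is judged:
By the outcome, as a careful person would: the job done as asked, in the order asked, and still so for the second after the job is handed in, with the robot touching nothing.
It also fails if it takes over 67 s, if anything falls off the work surface, if the arm or the gripper's body presses on something with over 40 N, if the wrist force passes 120 N, or if a joint passes its speed limit or range.

## Working session

There is one attempt and no reset: what is moved stays moved. The work goes in short steps, Python scripts to look and compute and a shell command to move; the robot and the scene stay as the last step left them, time stands still between calls to the robot, and variables do not carry over. Pictures are saved under pics/ and viewed, at most 10 in all, crops included, and the job is handed in when it is done.

```bash
ls; mkdir -p pics
cat > h.py <<'E'
import numpy as np, cv2
from plant import r, imaging, nets
def cloud(s):
    H,W=s["depth"].shape; f=H/2/np.tan(np.radians(s["vfov"])/2)
    u,v=np.meshgrid(np.arange(W)+.0,np.arange(H)+.0)
    K=np.array([[f,0,s["cx"]],[0,f,s["cy"]],[0,0,1.]])
    p=cv2.undistortPoints(np.stack([u,v],-1).reshape(-1,1,2),K,np.array([s["k1"],0,0,0.])).reshape(H,W,2)
    d=s["depth"]; P=np.stack([p[...,0]*d,-p[...,1]*d,-d],-1)
    T=np.array(s["pose"]); return P@T[:3,:3].T+T[:3,3]
E
python3 - <<'E'
from h import *
ims=[]
for c in ("scene","top"):
    s=imaging.snapshot(c); np.savez(f"{c}.npz",**s); cv2.imwrite(f"pics/{c}1.png",s["pixels"][...,::-1]); P=cloud(s); ok=s["depth"]>0
    print(c,s["vfov"],s["k1"],np.round(np.array(s["pose"])[:3,3],3))
    for t in ("rest","rest_rib","rest_hook","upright","slot"):
        print(t,[(np.round(x["position"],3).tolist(),round(x["conf"],2)) for x in nets.spot_point(c,t)])
    for t in ("rest","upright"):
        for x in nets.silhouettes(c,t):
            m=x["region"]; ys,xs=np.nonzero(m); q=P[m&ok]
            print(t,"sil",round(x["conf"],2),xs.min(),xs.max(),ys.min(),ys.max(),np.round(np.percentile(q,2,axis=0),3),np.round(np.percentile(q,98,axis=0),3), s["pixels"][m].mean(0).round())
o=r.observe(); print(o)
E
```

```text
pics
scene 49.050665521355626 0.026361265584498392 [1.344 0.08  1.308]
rest [([0.498, 0.106, -0.0], 0.88), ([0.382, 0.311, -0.003], 0.67)]
rest_rib [([0.386, 0.27, 0.098], 0.84), ([0.523, 0.11, 0.071], 0.7)]
rest_hook [([0.38, 0.323, 0.06], 0.86), ([0.485, 0.1, 0.042], 0.57)]
upright [([0.362, 0.012, 0.0], 0.86), ([0.546, -0.198, -0.0], 0.55), ([0.547, -0.189, 0.148], 0.36)]
slot [([0.36, 0.011, 0.149], 0.77), ([0.551, -0.189, 0.146], 0.61)]
rest sil 0.74 359 412 152 183 [0.347 0.154 0.   ] [0.435 0.32  0.098] [54. 63. 82.]
rest sil 0.63 339 358 182 225 [ 0.493  0.084 -0.   ] [0.613 0.146 0.074] [56. 66. 87.]
upright sil 0.86 242 279 156 213 [ 0.459 -0.261  0.002] [ 0.595 -0.132  0.189] [104. 104. 101.]
upright sil 0.57 303 344 117 176 [ 0.286 -0.048  0.002] [0.414 0.079 0.2  ] [146.  86.  45.]
top 43.03057250764039 0.05334664655113981 [0.354 0.049 1.53 ]
rest [([0.38, 0.308, -0.004], 0.67), ([0.501, 0.104, 0.004], 0.56)]
rest_rib [([0.384, 0.266, 0.094], 0.9), ([0.527, 0.108, 0.068], 0.62)]
rest_hook [([0.488, 0.105, 0.045], 0.86), ([0.381, 0.319, 0.058], 0.6), ([0.524, 0.111, 0.068
[... 592 characters left out ...]
.  49.]
{'time': 0.8, 'q': array([ 1.34805039e+00,  2.40557482e-01,  5.03633971e-03,  1.33520607e+00,
       -1.52180290e-05,  1.57082069e+00]), 'joint_vel': array([-0.00240812,  0.00088696,  0.00078931, -0.00040057, -0.00064669,
       -0.00031942]), 'effort': array([-5.99853520e-04, -3.72150671e+01,  2.52678770e+01,  8.09024405e-04,
       -1.12963642e-04, -4.24683265e-06]), 'eef_pos': array([0.11046301, 0.48766292, 0.20194162]), 'ee_rot': array([1.14021180e-05, 1.11154970e-01, 9.93803085e-01, 3.34963642e-05]), 'contact_force': array([ 0.83850698, -0.60362286, -0.85002174]), 'ft_torque': array([ 0.00864423, -0.02524705,  0.04102083]), 'gripper_force': 0.0, 'finger_gap': 1.0026716044567445}
```

Run:
```python
from h import *
for c in ("scene","top"):
    s=dict(np.load(f"{c}.npz")); P=cloud(s); px=s["pixels"].astype(int)
    X,Y,Z=P[...,0],P[...,1],P[...,2]
    def pts(n,m):
        q=P[m]; 
        if len(q)<5: print(c,n,len(q)); return
        (cx,cy),(w,h),a=cv2.minAreaRect((q[:,:2]*1000).astype(np.float32))
        print(c,n,len(q),"ctr",round(cx,1),round(cy,1),"size",round(w,1),round(h,1),"ang",round(a,1),"z",np.percentile(q[:,2],[5,50,95]).round(4))
    R=(abs(X-.55)<.09)&(abs(Y-.11)<.06)
    pts("rest top",R&(Z>.06)); pts("rest foot",R&(Z>.003)&(Z<.012)); pts("rest all",R&(Z>.003))
    U=(abs(X-.53)<.12)&(abs(Y+.2)<.12)
    pts("up foot",U&(Z>.006)&(Z<.014)); pts("up top",U&(Z>.15)); 
    print("other objs in area:")
    lab=(Z>.02)&(X>.2)&(X<.8)
    n,L,st,ce=cv2.connectedComponentsWithStats(lab.astype(np.uint8))
    for i in range(1,n):
        if st[i,4]>30:
            q=P[L==i]; print(st[i,:4],q.min(0).round(3),q.max(0).round(3),px[L==i].mean(0).round())
a=cv2.imread("pics/scene1.png");b=cv2.imread("pics/top1.png")
cv2.imwrite("pics/c1.png",np.hstack([cv2.resize(a[100:240,220:420],None,fx=2,fy=4)[:560],cv2.resize(b[140:280,200:430],(400,560))])[:560])
```

```text
scene rest top 103 ctr 515.1 103.3 size 45.2 67.1 ang 74.4 z [0.0637 0.0696 0.0753]
scene rest foot 567 ctr 549.4 110.7 size 177.3 118.0 ang 0.5 z [0.0032 0.0063 0.0107]
scene rest all 813 ctr 549.4 110.7 size 177.3 118.0 ang 0.5 z [0.0033 0.0081 0.0704]
scene up foot 825 ctr 530.5 -197.9 size 233.9 238.9 ang 89.9 z [0.0065 0.0098 0.0135]
scene up top 289 ctr 511.1 -198.2 size 78.6 59.3 ang 7.2 z [0.1549 0.1715 0.1929]
other objs in area:
[ 38   0 120 171] [ 0.21  -0.809  0.02 ] [ 0.464 -0.624  0.58 ] [73. 46. 46.]
[ 0 76 21 68] [ 0.2   -1.208  0.02 ] [ 0.384 -1.181  0.182] [73. 74. 69.]
[115 115  16  12] [ 0.209 -0.81   0.02 ] [ 0.267 -0.761  0.026] [19. 19. 20.]
[315 116  20  46] [ 0.292 -0.019  0.021] [0.371 0.049 0.21 ] [121.  69.  40.]
[193 139  29  39] [ 0.367 -0.441  0.02 ] [ 0.488 -0.356  0.115] [115. 112. 105.]
[384 150  29  29] [0.345 0.234 0.02 ] [0.422 0.325 0.102] [55. 66. 88.]
[627 151  13  63] [0.289 1.083 0.02 ] [0.499 1.111 0.099] [56. 41. 26.]
[ 93 155  11  13] [ 0.408 -0.817  0.02 ] [ 0.464 -0.785  0.024] [38. 38. 38.]
[245 156  25  43] [ 0.473 -0.227  0.021] [ 0.5
[... 1264 characters left out ...]
 ] [164. 157. 154.]
[143 158  63  47] [0.354 0.049 0.02 ] [0.687 0.548 1.53 ] [39. 58. 95.]
[383 198  33  30] [ 0.354 -0.231  0.02 ] [0.548 0.049 1.53 ] [90. 71. 70.]
[285 203  17  24] [0.354 0.049 0.02 ] [0.55  0.132 1.53 ] [ 67.  90. 127.]
[451 226  39  42] [ 0.354 -0.441  0.02 ] [0.485 0.049 1.53 ] [101.  97.  92.]
[538 236  11  11] [ 0.431 -0.646  0.02 ] [ 0.46  -0.616  0.026] [26. 25. 26.]
[540 237 100  91] [ 0.201 -0.818  0.02 ] [0.458 0.049 1.53 ] [33. 28. 28.]
[162 238  30  24] [0.354 0.049 0.02 ] [0.451 0.472 1.53 ] [154. 109.  75.]
[214 250  36  24] [0.35  0.049 0.021] [0.416 0.325 1.53 ] [ 57.  77. 109.]
[313 267  26  30] [ 0.291 -0.017  0.023] [0.365 0.049 1.53 ] [165.  86.  41.]
```

View pics/scene1.png

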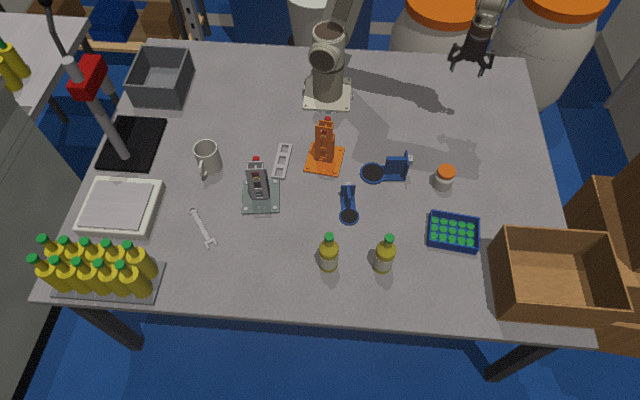

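View pics/top1.png

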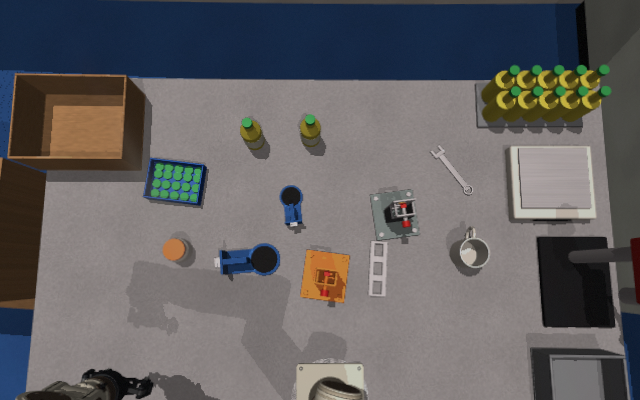

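The grey upright (scene 258,185) faces the camera (+x), with the red knob behind it. The small rest (348,203) has its hook towards the robot, so it is nearly parallel to the upright already. Next I fit the poses.

```bash
cat >> h.py <<'E'
from scipy.optimize import least_squares
def box(p,lo,hi):
    lo,hi=np.array(lo)/1e3,np.array(hi)/1e3; q=abs(p-(lo+hi)/2)-(hi-lo)/2
    return np.linalg.norm(np.maximum(q,0),axis=-1)+np.minimum(q.max(-1),0)
def restsdf(p):
    c=np.stack([np.hypot(p[:,0]+.085,p[:,1])-.035,abs(p[:,2]-.003)-.003],-1)
    cyl=np.linalg.norm(np.maximum(c,0),axis=-1)+np.minimum(c.max(-1),0)
    return np.min([box(p,(-5,-25,0),(0,25,70)),box(p,(-55,-6,0),(-5,6,70)),box(p,(-85,-25,0),(0,25,6)),cyl,box(p,(0,-10,56),(6,10,70)),box(p,(6,-10,42),(12,10,70))],axis=0)
def upsdf(p,d,f):
    f=f*1e3;d=d*1e3
    return np.min([box(p,(f-70,-65,0),(f+70,65,10)),box(p,(0,-30,15),(4,30,204+d))],axis=0)
def loc(p,x,y,a):
    c,s=np.cos(a),np.sin(a); q=p-np.array([x,y,0]); return np.stack([c*q[:,0]+s*q[:,1],-s*q[:,0]+c*q[:,1],q[:,2]],-1)
E
cat > fit.py <<'E'
from h import *
Q=[];V=[]
for c in ("scene","top"):
    s=dict(np.load(f"{c}.npz")); P=cloud(s); X,Y,Z=np.moveaxis(P,-1,0); ok=s["depth"]>0
    q=P[ok&(abs(X-.55)<.085)&(abs(Y-.11)<.055)&(Z>.0035)&(Z<.09)]
    blue=None
    v=P[ok&(abs(X-.53)<.1)&(abs(Y+.198)<.09)&(Z>.0065)&(Z<.23)]
    Q.append(q);V.append(v)
    px=s["pixels"].astype(int); br=ok&(abs(X-.53)<.1)&(abs(Y+.198)<.06)&(Z>.03)&(px.min(-1)>110)&(px.max(-1)-px.min(-1)<30)
    print(c,"bright",br.sum(),P[br].min(0).round(3),P[br].max(0).round(3))
    np.save(f"br_{c}.npy",P[br])
for n,sets in (("scene",Q[:1]),("top",Q[1:]),("both",Q)):
    q=np.vstack(sets)
    f=least_squares(lambda t:restsdf(loc(q,*t)),[.5,.105,np.pi+.15],loss="soft_l1",f_scale=.002,x_scale=[.01,.01,.1],diff_step=1e-5)
    print("rest",n,f.x.round(4),"med",np.median(abs(f.fun)).round(4))
for n,sets in (("scene",V[:1]),("top",V[1:]),("both",V)):
    q=np.vstack(sets)
    best=min((least_squares(lambda t:upsdf(loc(q,*t[:3]),t[3],t[4]),[.544,-.195,np.pi+a,d,.02],loss="soft_l1",f_scale=.002,x_scale=[.01,.01,.1,.01,.01],diff_step=1e-5) for a in (0,.15) for d in (-.015,0,.01)),key=lambda f:f.cost)
    print("up",n,best.x.round(4),"med",np.median(abs(best.fun)).round(4))
b=np.load("br_scene.npy"); 
L=loc(b,best.x[0],best.x[1],best.x[2]); print("bright scene local pcts",np.percentile(L,[2,10,50,90,98],axis=0).round(4).tolist())
E
python3 fit.py
python3 - <<'E'
import cv2
a=cv2.imread("pics/scene1.png")[150:220,235:365]; b=cv2.imread("pics/top1.png")[180:245,275:425]
import numpy as np
a=cv2.resize(a,(557,300),interpolation=cv2.INTER_CUBIC); b=cv2.resize(b,(692,300),interpolation=cv2.INTER_CUBIC)
o=np.zeros((600,692,3),np.uint8); o[:300,:557]=a; o[300:]=b; cv2.imwrite("pics/crop1.png",o)
E
```

```text
scene bright 93 [ 0.499 -0.225  0.032] [ 0.55  -0.166  0.196]
top bright 126 [ 0.492 -0.224  0.031] [ 0.548 -0.164  0.197]
rest scene [0.498  0.1072 3.2399] med 0.002
rest top [0.4938 0.109  3.1736] med 0.0023
rest both [0.4968 0.1079 3.209 ] med 0.0022
up scene [ 5.4370e-01 -1.9210e-01  3.2908e+00  1.0000e-04  1.9900e-02] med 0.0024
up top [ 5.2270e-01 -1.9340e-01  3.2848e+00  8.8000e-03  2.3000e-03] med 0.0031
up both [ 0.5359 -0.1916  3.2992 -0.0049  0.0137] med 0.0036
bright scene local pcts [[-0.0122, -0.0236, 0.084], [-0.0102, -0.0205, 0.1209], [0.0165, 0.0034, 0.1782], [0.0311, 0.0274, 0.1935], [0.034, 0.0312, 0.1957]]
```

View pics/crop1.png

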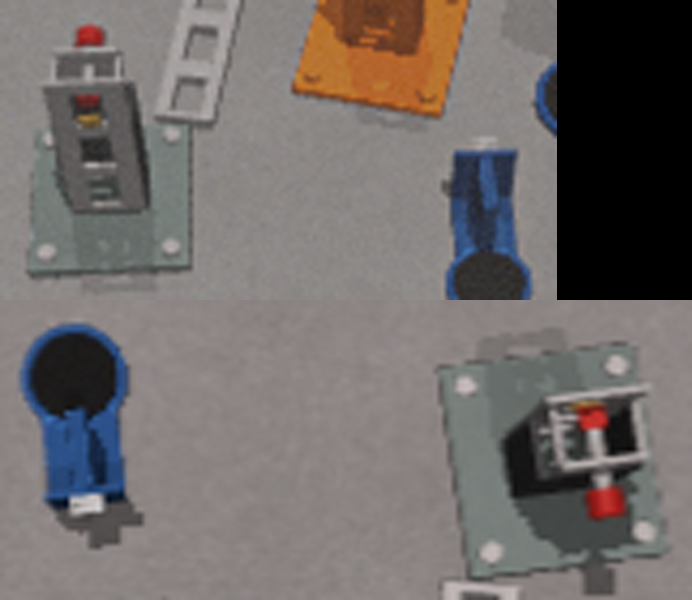

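The crop confirms a grey strip with seat and catch at the top, upright yaw about 8.5°. The rest is at about (0.497, 0.107), yaw about 4–5°. Now I move above the rib.

```bash
cat > go.py <<'E'
# usage: go.py x y z yaw -> displacement in tool axes
import sys
from h import *
from scipy.spatial.transform import Rotation as Ro
o=r.observe(); w,x,y,z=o["ee_rot"]; R=Ro.from_quat([x,y,z,w]).as_matrix()
yaw=np.arctan2(R[1,0],R[0,0])%(2*np.pi)
print("pos",o["eef_pos"].round(4),"yaw",round(yaw,4),"tilt",R[:2,2].round(4),"F",o["contact_force"].round(2),"M",o["ft_torque"].round(2),"gap",round(o["finger_gap"],3),"t",o["time"])
if len(sys.argv)>3:
    t=np.array(list(map(float,sys.argv[1:4]))); print("d tool",(R.T@(t-o["eef_pos"])).round(4))
    if len(sys.argv)>4: print("rz",round(yaw-float(sys.argv[4]),4))
E
python3 -m pendant '[[[-0.05, -0.028, 0], [0, 0, 0]], [[-0.05, -0.028, 0], [0, 0, 0]], [[-0.05, -0.028, 0], [0, 0, 0]], [[-0.05, -0.028, 0], [0, 0, 0]], [[-0.05, -0.028, 0], [0, 0, 0]], [[-0.05, -0.028, 0], [0, 0, 0]], [[-0.05, -0.028, 0], [0, 0, 0]], [[-0.05, -0.028, 0], [0, 0, 0]]]' 1.0 40
python3 -m pendant '[[[-0.05, -0.028, 0], [0, 0, 0]], [[0, 0, 0], [0, 0, -0.15]], [[0, 0, 0], [0, 0, -0.14]], [[0, 0, 0], [0, 0, 0]]]'
python3 go.py .531 .1092 .12 3.21
```

```text
time: 1.8
eef_pos: [0.4525, 0.1794, 0.2022]
ee_rot: [0.0, 0.111, 0.994, 0.0]
contact_force: [0.1, 0.1, 0.1]
finger_gap: 1.002
gripper_force: 0.0
time: 2.3
eef_pos: [0.4937, 0.1422, 0.2018]
ee_rot: [-0.0, -0.033, 0.999, -0.0]
contact_force: [0.2, 1.2, 0.1]
finger_gap: 0.999
gripper_force: 0.0
pos [0.4937 0.1422 0.2018] yaw 3.2066 tilt [-0.0003 -0.0001] F [0.23 1.16 0.07] M [-0.02  0.02 -0.02] gap 0.999 t 2.3
d tool [-0.0351 -0.0353  0.0818]
rz -0.0034
```

```bash
python3 -m pendant '[[[-0.0175, -0.0177, 0.02], [0, 0, 0]], [[-0.0176, -0.0176, 0.03], [0, 0, 0]], [[0, 0, 0.032], [0, 0, 0]], [[0, 0, 0.03], [0, 0, 0]], [[0, 0, 0.025], [0, 0, 0]], [[0, 0, 0.015], [0, 0, 0]], [[0, 0, 0.006], [0, 0, 0]], [[0, 0, 0], [0, 0, 0]]]' 
python3 go.py .531 .1092 .044 3.21
python3 - <<'E'
from h import *
ims=[]
for c in ("scene","top"):
    s=imaging.snapshot(c); p=s["pixels"][...,::-1]
    ims.append(cv2.resize(p[130:250,280:420] if c=="scene" else p[150:270,220:360],(400,343),interpolation=cv2.INTER_CUBIC))
cv2.imwrite("pics/g1.png",np.hstack(ims))
E
```

```text
time: 3.3
eef_pos: [0.5313, 0.1098, 0.0442]
ee_rot: [0.0, -0.033, 0.999, 0.0]
contact_force: [-0.2, 0.1, 0.6]
finger_gap: 1.002
gripper_force: 0.0
pos [0.5313 0.1098 0.0442] yaw 3.2085 tilt [0.0004 0.    ] F [-0.16  0.09  0.59] M [ 0.02 -0.   -0.02] gap 1.002 t 3.3
d tool [ 0.0003 -0.0005  0.0002]
rz -0.0015
```

View pics/g1.png

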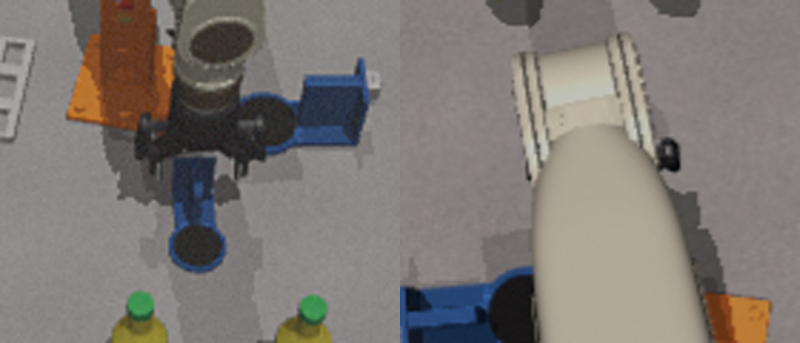

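The fingers straddle the rib symmetrically (left view, 200,165). Closing now.

```bash
python3 -m pendant '[[[0, 0, 0], [0, 0, 0]], [[0, 0, 0], [0, 0, 0]], [[0, 0, 0], [0, 0, 0]], [[0, 0, 0], [0, 0, 0]], [[0, 0, 0], [0, 0, 0]], [[0, 0, 0], [0, 0, 0]], [[0, 0, 0], [0, 0, 0]], [[0, 0, 0], [0, 0, 0]]]' 0.0 60; python3 go.py
python3 -m pendant '[[[0, 0, 0], [0, 0, 0]], [[0, 0, -0.02], [0, 0, 0]], [[0, 0, -0.04], [0, 0, 0]], [[0, 0, -0.04], [0, 0, 0]], [[0, 0, -0.04], [0, 0, 0]], [[0, 0, -0.03], [0, 0, 0]], [[0, 0, 0], [0, 0, 0]], [[0, 0, 0], [0, 0, 0]]]'; python3 go.py
```

```text
time: 4.4
eef_pos: [0.5311, 0.1096, 0.0439]
ee_rot: [-0.0, -0.034, 0.999, 0.0]
contact_force: [0.2, 0.7, 0.4]
finger_gap: -0.002
gripper_force: 0.0
pos [0.5311 0.1096 0.0439] yaw 3.2088 tilt [-0.  0.] F [0.17 0.75 0.44] M [ 0.03 -0.    0.02] gap -0.002 t 4.4
time: 5.4
eef_pos: [0.5305, 0.1095, 0.2129]
ee_rot: [-0.001, -0.034, 0.999, -0.0]
contact_force: [-0.1, -0.2, -1.5]
finger_gap: 0.0
gripper_force: 0.0
pos [0.5305 0.1095 0.2129] yaw 3.2088 tilt [-0.0014 -0.0003] F [-0.12 -0.2  -1.47] M [-0.02  0.   -0.06] gap 0.0 t 5.4
```

Run:
```python
from h import *
ims=[]
for c in ("scene","top"):
    s=imaging.snapshot(c); np.savez(f"{c}2.npz",**s); p=s["pixels"][...,::-1]
    ims.append(cv2.resize(p[150:240,290:400] if c=="scene" else p[160:250,240:350],(400,327),interpolation=cv2.INTER_CUBIC))
    for t in ("rest","rest_rib","rest_hook"):
        print(c,t,[(np.round(x["position"],3).tolist(),round(x["conf"],2)) for x in nets.spot_point(c,t)])
    P=cloud(s); X,Y,Z=np.moveaxis(P,-1,0)
    q=P[(s["depth"]>0)&(abs(X-.55)<.085)&(abs(Y-.11)<.055)&(Z>.0035)&(Z<.085)]
    f=least_squares(lambda t:restsdf(loc(q,*t)),[.5,.105,np.pi+.1],loss="soft_l1",f_scale=.002,x_scale=[.01,.01,.1],diff_step=1e-5)
    print(len(q),f.x.round(4))
cv2.imwrite("pics/g2.png",np.hstack(ims))
```

```text
scene rest [([0.496, 0.105, 0.004], 0.92), ([0.38, 0.311, -0.002], 0.66)]
scene rest_rib [([0.525, 0.11, 0.072], 0.95), ([0.755, 0.23, 0.005], 0.35)]
scene rest_hook [([0.482, 0.101, 0.042], 0.92), ([0.379, 0.324, 0.058], 0.91)]
736 [0.4979 0.1068 3.2488]
top rest [([0.381, 0.308, -0.002], 0.75), ([0.623, 0.464, -0.002], 0.56)]
top rest_rib [([0.388, 0.265, 0.091], 0.56)]
top rest_hook []
9 [0.5072 0.077  2.9983]
```

View pics/g2.png

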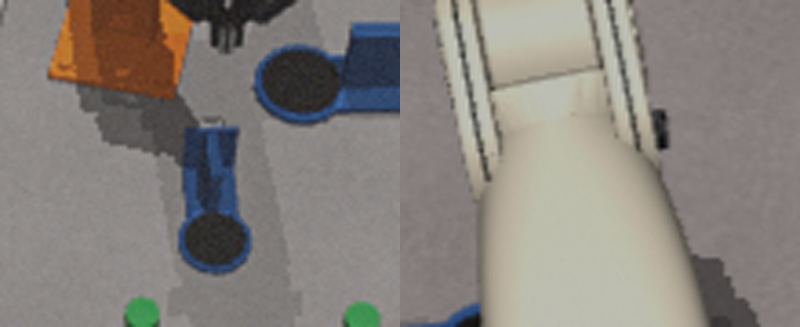

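Run:
```python
from h import *
def proj(s,p):
    T=np.array(s["pose"]); c=(np.array(p)-T[:3,3])@T[:3,:3]; a,b=c[0]/-c[2],-c[1]/-c[2]
    f=200/np.tan(np.radians(s["vfov"])/2); k=1+s["k1"]*(a*a+b*b); return np.round([s["cx"]+f*a*k,s["cy"]+f*b*k],1)
for c in ("scene","top"):
    s=dict(np.load(f"{c}.npz")); P=cloud(s); px=s["pixels"].astype(int)
    m=(s["depth"]>0)&(abs(P[...,0]-.52)<.06)&(abs(P[...,1]-.11)<.04)&(P[...,2]>.015)
    L=loc(P[m],.497,.107,3.215)
    i=np.argsort(L[:,0]); print(c,len(L)); print((L[i]*1000).round().astype(int)[::1].tolist())
s=dict(np.load("scene.npz"))
for p in ([.531,.11,.044],[.531,.15,.057],[.531,.07,.057],[.497,.107,.07],[.527,.109,.07],[.582,.113,.006]): print(p,proj(s,p), (proj(s,p)-[280,130])*400/140)
s=dict(np.load("scene2.npz")); print(proj(s,[.5305,.1095,.213]),(proj(s,[.5305,.1095,.213])-[290,150])*400/110)
```

```text
scene 216
[[-82, -29, 19], [-68, -2, 15], [-57, -1, 44], [-57, -1, 30], [-56, 3, 42], [-56, -4, 35], [-56, -2, 73], [-55, -8, 33], [-55, 4, 58], [-54, 1, 19], [-54, 0, 64], [-54, 0, 51], [-54, -4, 45], [-54, -7, 51], [-54, -8, 38], [-54, -1, 44], [-54, -7, 57], [-54, -2, 18], [-54, -6, 70], [-53, 2, 24], [-53, 0, 56], [-53, -5, 24], [-53, -1, 31], [-53, -6, 62], [-53, -6, 75], [-53, -4, 37], [-53, -4, 49], [-53, -3, 56], [-52, 3, 42], [-52, -8, 42], [-52, 2, 28], [-52, 1, 66], [-51, 3, 47], [-51, -2, 72], [-51, -3, 59], [-51, 4, 59], [-50, 4, 64], [-50, 1, 69], [-48, 1, 74], [-46, 4, 64], [-45, -3, 69], [-45, 4, 68], [-44, -6, 67], [-44, 4, 72], [-43, -3, 72], [-42, -6, 70], [-42, -3, 75], [-40, 0, 67], [-40, 1, 73], [-39, 4, 78], [-38, -6, 70], [-38, 4, 70], [-36, 4, 16], [-34, 0, 70], [-34, 4, 76], [-34, 4, 19], [-33, 5, 31], [-33, -3, 74], [-33, 1, 74], [-33, -7, 68], [-32, -3, 67], [-31, 4, 21], [-30, -7, 70], [-30, 5, 39], [-30, 1, 76], [-29, 5, 31], [-27, 4, 77], [-26, 4, 70], [-26, -3, 70], [-25, -7, 69], [-22, 5, 33], [-22, -3, 70], [-21, 0, 69], [-21, 5, 38], [-21, -7, 68], 
[... 3925 characters left out ...]
 71], [7, -6, 66], [8, -9, 72], [8, 0, 68], [8, -3, 73], [8, 5, 67], [8, 8, 66], [9, 3, 73], [11, -3, 67], [11, -6, 71], [11, -9, 78], [11, 0, 72], [11, 5, 68], [11, 3, 72], [12, 8, 69], [13, -9, 70], [13, 8, 57], [13, 2, 64], [14, -6, 71], [14, 5, 64], [14, -1, 70], [14, -3, 75]]
[0.531, 0.11, 0.044] [347.8 197.2] [193.71428571 192.        ]
[0.531, 0.15, 0.057] [359.8 195.9] [228.         188.28571429]
[0.531, 0.07, 0.057] [336.3 194.3] [160.85714286 183.71428571]
[0.497, 0.107, 0.07] [347.8 184.6] [193.71428571 156.        ]
[0.527, 0.109, 0.07] [348. 192.] [194.28571429 177.14285714]
[0.582, 0.113, 0.006] [347.4 215.7] [192.57142857 244.85714286]
[350.7 167.6] [220.72727273  64.        ]
```

Run:
```python
from h import *
s=dict(np.load("scene2.npz")); P=cloud(s)
for v in range(140,176,2):
    print(v,[(" ".join("%d"%(1000*t) for t in P[v,u])) for u in range(346,360,2)])
g=s["pixels"][100:200,300:400,::-1]; cv2.imwrite("pics/g3.png",cv2.resize(g,(600,600),interpolation=cv2.INTER_CUBIC))
```

```text
140 ['561 87 379', '561 93 380', '569 98 390', '568 104 389', '569 109 390', '568 114 390', '568 120 391']
142 ['539 88 344', '564 93 375', '568 99 380', '569 104 382', '567 110 380', '566 115 379', '567 120 381']
144 ['543 89 340', '552 94 352', '551 100 351', '542 106 341', '568 110 373', '569 116 375', '548 122 350']
146 ['544 89 332', '551 95 342', '552 100 344', '541 106 330', '545 112 336', '547 117 339', '550 123 343']
148 ['545 89 325', '550 95 332', '547 101 329', '542 107 323', '543 112 325', '546 118 329', '548 123 332']
150 ['526 90 293', '548 96 320', '549 101 322', '289 116 1', '524 114 292', '547 118 322', '545 124 320']
152 ['1343 79 1307', '548 96 311', '547 102 310', '522 109 280', '540 114 303', '549 119 314', '549 125 316']
154 ['539 91 289', '545 97 298', '542 103 295', '531 109 281', '541 114 295', '543 120 299', '535 126 288']
156 ['320 95 1', '541 97 284', '545 103 290', '536 109 278', '540 115 285', '541 121 287', '317 140 1']
158 ['328 95 0', '541 98 274', '543 104 278', '541 110 276', '544 115 280', '537 122 272', '326 140 1']
160 ['341 96 4', '539 98 262', '539 104 263', '542 110 268', '542 116 268', '535 122 259', '334 141 0']
162 ['350 96 3', '538 99 251', '539 105 253', '542 111 257', '544 117 261', '344 133 0', '346 141 3']
164 ['357 97 1', '355 104 -1', '543 105 248', '542 111 247', '352 126 -2', '350 134 -4', '357 141 5']
166 ['363 97 -4', '368 105 4', '367 112 3', '363 119 -1', '366 127 3', '365 134 2', '360 142 -2']
168 ['374 98 0', '374 105 0', '372 112 -1', '373 120 0', '375 127 3', '373 134 1', '372 142 1']
170 ['381 98 -4', '384 105 0', '383 113 0', '381 120 0', '379 128 -2', '383 135 2', '377 142 -4']
172 ['394 99 1', '397 106 6', '389 113 -3', '393 120 2', '394 128 4', '390 135 0', '390 142 0']
174 ['404 99 3', '403 106 2', '406 113 6', '403 121 4', '402 128 3', '402 135 4', '399 143 0']
```

View pics/g3.png

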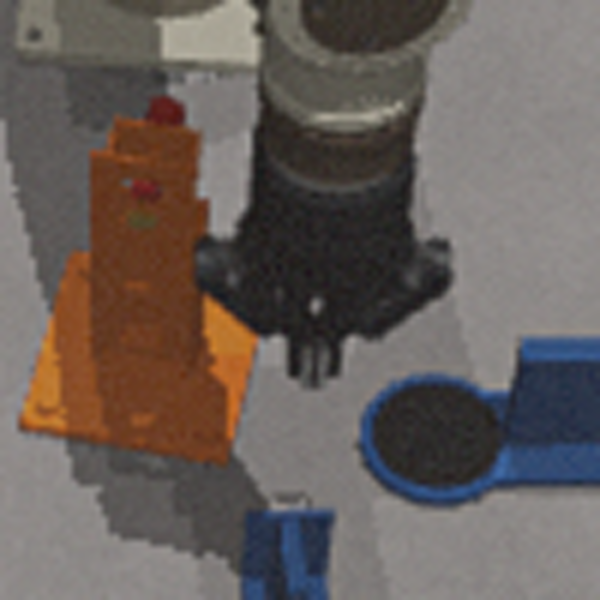

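Nothing was gripped. By depth the shut fingertips are at z≈0.244 while the reported TCP is 0.213, so the reading is about 31 mm low. The rest hasn't moved. I'll redo the grasp 31 mm lower, watching the force.

```bash
python3 -m pendant '[[[0, 0, 0], [0, 0, -0.04]], [[0, 0, 0], [0, 0, 0]], [[0, 0, 0.03], [0, 0, 0]], [[0, 0, 0.04], [0, 0, 0]], [[0, 0, 0.04], [0, 0, 0]], [[0, 0, 0.04], [0, 0, 0]], [[0, 0, 0.02], [0, 0, 0]], [[0, 0, 0], [0, 0, 0]]]' 1.0 60; python3 go.py .531 .1104 .014 3.25
python3 -m pendant '[[[0, 0, 0.01], [0, 0, 0]], [[0, 0, 0.01], [0, 0, 0]], [[0, 0, 0.008], [0, 0, 0]], [[0, 0, 0], [0, 0, 0]]]'; python3 go.py .531 .1104 .014 3.25
python3 - <<'E'
from h import *
s=imaging.snapshot("scene"); P=cloud(s); px=s["pixels"]
m=(s["depth"]>0)&(abs(P[...,0]-.535)<.03)&(abs(abs(P[...,1]-.11)-.045)<.02)&(P[...,2]>.012)&(P[...,2]<.12)&(px.max(-1)<60)
q=P[m]; 
for sg in (-1,1):
    a=q[(q[:,1]-.11)*sg>0]; a=a[np.argsort(a[:,2])][:8]; print((a*1000).round().astype(int).tolist())
E
```

```text
time: 6.8
eef_pos: [0.5293, 0.1092, 0.0421]
ee_rot: [-0.002, -0.053, 0.999, -0.0]
contact_force: [-0.3, -0.6, -0.9]
finger_gap: 0.998
gripper_force: 0.0
pos [0.5293 0.1092 0.0421] yaw 3.2483 tilt [-0.0043 -0.0009] F [-0.3  -0.63 -0.86] M [-0.02 -0.06 -0.04] gap 0.998 t 6.8
d tool [-0.002   0.001   0.0281]
rz -0.0017
time: 7.3
eef_pos: [0.5304, 0.1094, 0.0152]
ee_rot: [-0.001, -0.054, 0.999, -0.0]
contact_force: [-0.0, -0.4, 0.0]
finger_gap: 0.997
gripper_force: 0.0
pos [0.5304 0.1094 0.0152] yaw 3.2487 tilt [-0.0014 -0.0003] F [-0.03 -0.39  0.05] M [-0.03  0.02  0.01] gap 0.997 t 7.3
d tool [-0.0007  0.0009  0.0012]
rz -0.0013
[[544, 59, 72], [545, 56, 72], [542, 59, 74], [547, 56, 81], [544, 56, 84], [545, 59, 84], [543, 59, 88], [543, 62, 89]]
[[535, 154, 63], [533, 153, 66], [530, 153, 68], [523, 153, 70], [521, 152, 72], [529, 153, 73], [533, 163, 74], [529, 163, 74]]
```

```bash
python3 -m pendant '[[[0, 0, 0], [0, 0, 0]], [[0, 0, 0], [0, 0, 0]], [[0, 0, 0], [0, 0, 0]], [[0, 0, 0], [0, 0, 0]], [[0, 0, 0], [0, 0, 0]], [[0, 0, 0], [0, 0, 0]], [[0, 0, 0], [0, 0, 0]], [[0, 0, 0], [0, 0, 0]]]' 0.0 60; python3 go.py
```

```text
time: 8.35
eef_pos: [0.5312, 0.1098, 0.0161]
ee_rot: [0.0, -0.054, 0.999, 0.0]
contact_force: [-0.6, 1.6, 2.0]
finger_gap: 0.128
gripper_force: 62.9
pos [0.5312 0.1098 0.0161] yaw 3.2489 tilt [0.0003 0.0005] F [-0.64  1.6   2.04] M [ 0.27  0.18 -0.09] gap 0.128 t 8.35
```

Gripped (gap 0.128, 63 N). I lift, and rectify the saved pictures onto the strip's face to get the centreline and slot height.

```bash
python3 -m pendant '[[[0, 0, -0.02], [0, 0, 0]], [[0, 0, -0.04], [0, 0, 0]], [[0, 0, -0.05], [0, 0, 0]], [[0, 0, -0.05], [0, 0, 0]], [[0, 0, -0.03], [0, 0, 0]], [[0, 0, 0], [0, 0, 0]], [[0, 0, 0], [0, 0, 0]]]'; python3 go.py
cat > rect.py <<'E'
from h import *
s=dict(np.load("scene.npz")); P=cloud(s); px=s["pixels"].astype(int); ok=s["depth"]>0
A=3.292; O=np.array([.5437,-.1935,0]); u=np.array([np.cos(A),np.sin(A),0]); v=np.array([-np.sin(A),np.cos(A),0])
L=(P-O); lx,ly,lz=L@u,L@v,P[...,2]
m=ok&(abs(ly)<.028)&(lz>.03)&(lz<.14)&(lx<.012)&(lx>-.012)
print("face x",np.percentile(lx[m],[10,25,50,75,90]).round(4),m.sum())
c=np.polyfit(ly[m],lx[m],1); c2=np.polyfit(lz[m],lx[m],1); print("yaw corr slope",c.round(4),"z slope",c2.round(4))
for k in ("scene","top"):
    s2=dict(np.load(f"{k}.npz")); P2=cloud(s2); p2=s2["pixels"].astype(int); w=(p2[...,0]>110)&(p2[...,1]<70)&(p2[...,2]<70)&(s2["depth"]>0)
    l=(P2-O); w&=(abs(l@u)<.12)&(abs(l@v)<.05); print(k,"red n",w.sum(),"lx",(l@u)[w].round(3).tolist(),"ly",((l@v)[w]*1000).round().tolist())
fx=np.median(lx[m]); 
f=200/np.tan(np.radians(s["vfov"])/2); T=np.array(s["pose"])
def rect(fx,ys,zs):
    Y,Z=np.meshgrid(ys,zs); W=O+fx*u+Y[...,None]*v+Z[...,None]*np.array([0,0,1.])
    c=(W-T[:3,3])@T[:3,:3]; a,b=c[...,0]/-c[...,2],-c[...,1]/-c[...,2]; k=1+s["k1"]*(a*a+b*b)
    return cv2.remap(s["pixels"],(s["cx"]+f*a*k).astype(np.float32),(s["cy"]+f*b*k).astype(np.float32),cv2.INTER_CUBIC)
ys=np.arange(-.06,.06,.0004); zs=np.arange(.24,0,-.0004)
im=rect(fx,ys,zs)[...,::-1].copy()
for z in range(0,240,50): cv2.line(im,(0,int((.24-z/1e3)/.0004)),(8,int((.24-z/1e3)/.0004)),(0,255,255),1)
for y in (-30,0,30): cv2.line(im,(int((y/1e3+.06)/.0004),590),(int((y/1e3+.06)/.0004),599),(0,255,255),1)
cv2.imwrite("pics/rect.png",im)
g=rect(fx,np.arange(-.05,.05,.002),np.arange(.22,.1,-.004)).astype(int)
np.save("g.npy",g)
E
python3 rect.py
```

```text
time: 9.22
eef_pos: [0.5297, 0.1091, 0.2035]
ee_rot: [-0.002, -0.053, 0.999, -0.0]
contact_force: [-0.6, 0.3, -3.7]
finger_gap: 0.131
gripper_force: 62.2
pos [0.5297 0.1091 0.2035] yaw 3.2486 tilt [-0.004  -0.0011] F [-0.61  0.27 -3.66] M [-0.04  0.06  0.01] gap 0.131 t 9.225
face x [-0.0045 -0.0033 -0.0023 -0.0011  0.0001] 227
yaw corr slope [ 0.0207 -0.0022] z slope [ 0.0053 -0.0027]
scene red n 26 lx [0.066, 0.063, 0.066, 0.065, 0.06, 0.059, 0.062, 0.068, 0.061, 0.059, 0.057, 0.058, 0.058, 0.057, 0.056, 0.053, 0.055, 0.053, 0.052, 0.061, 0.053, 0.053, 0.007, 0.008, 0.007, 0.001] ly [0.0, -4.0, 7.0, 4.0, -0.0, -4.0, -6.0, -9.0, 7.0, 3.0, -0.0, -3.0, -6.0, -10.0, 7.0, 3.0, 0.0, -3.0, -7.0, -9.0, 7.0, -6.0, 7.0, 4.0, -3.0, -7.0]
top red n 67 lx [0.005, 0.005, 0.006, 0.006, 0.008, 0.008, 0.01, 0.01, 0.011, 0.011, 0.011, 0.012, 0.012, 0.003, 0.013, 0.013, 0.014, 0.014, 0.015, 0.005, 0.016, 0.016, 0.017, 0.017, 0.017, 0.054, 0.055, 0.055, 0.056, 0.056, 0.057, 0.057, 0.057, 0.057, 0.058, 0.058, 0.058, 0.059, 0.059, 0.059, 0.06, 0.06, 0.061, 0.061, 0.062, 0.062, 0.062, 0.062, 0.063, 0.063, 0.064, 0.064, 0.064, 0.065, 0.065, 0.066, 0.066, 0.066, 0.067, 0.067, 0.067, 0.067, 0.068, 0.069, 0.069, 0.07, 0.07] ly [-7.0, -3.0, -2.0, 1.0, -5.0, 1.0, 2.0, 6.0, -6.0, -3.0, 0.0, 3.0, 6.0, 27.0, -5.0, -3.0, -1.0, 2.0, 5.0, 28.0, -6.0, -3.0, -1.0, 2.0, 5.0, 2.0, -8.0, -6.0, -3.0, -1.0, 1.0, 4.0, 9.0, -8.0, -6.0, -5.0, -0.0, 2.0, 5.0, 8.0, -8.0, -6.0, -4.0, -2.0, 1.0, 4.0, 7.0, -9.0, -7.0, -4.0, -2.0, 1.0, 4.0, 6.0, -10.0, -8.0, -5.0, -2.0, 0.0, 4.0, 7.0, -9.0, -8.0, -6.0, -3.0, -0.0, 4.0]
```

View pics/rect.png

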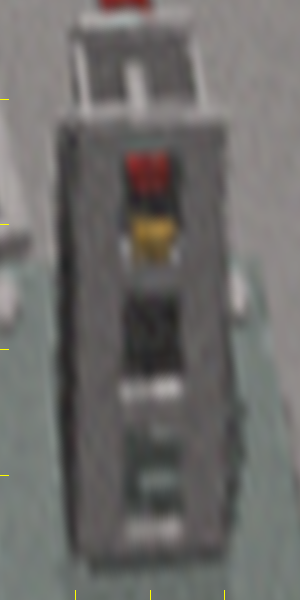

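Rectified face: the strip top is at row ~118 (z≈0.193), and the top slot with red catch and brass seat is at cols 124–182, centre y≈+1 mm. So d≈-11 mm. Now I move the hook above the strip top to feel its height.

```bash
python3 go.py .5875 -.1872 .2035 3.292
python3 -m pendant '[[[0, 0, 0], [0, 0, -0.043]], [[-0.004, 0.042, 0], [0, 0, 0]], [[-0.004, 0.042, 0], [0, 0, 0]], [[-0.004, 0.042, 0], [0, 0, 0]], [[-0.004, 0.042, 0], [0, 0, 0]], [[0, 0.042, 0], [0, 0, 0]], [[0, 0.042, 0], [0, 0, 0]], [[0, 0, 0], [0, 0, 0]]]'; python3 go.py .5875 -.1872 .2035 3.292
```

```text
pos [0.5297 0.1091 0.2035] yaw 3.2486 tilt [-0.004  -0.0011] F [-0.61  0.27 -3.66] M [-0.04  0.06  0.01] gap 0.131 t 9.225
d tool [-2.580e-02 -3.008e-01  1.000e-04]
rz -0.0434
time: 10.22
eef_pos: [0.507, 0.3634, 0.2019]
ee_rot: [-0.003, -0.077, 0.997, -0.001]
contact_force: [0.7, -0.6, -3.5]
finger_gap: 0.124
gripper_force: 62.1
pos [0.507  0.3634 0.2019] yaw 3.2964 tilt [-0.005  -0.0029] F [ 0.72 -0.56 -3.47] M [-0.1  -0.   -0.01] gap 0.124 t 10.225
d tool [ 5.300e-03 -5.564e-01 -5.000e-04]
rz 0.0044
```

I got the sign of the y move wrong. It did no harm, since the rest was travelling high and clear. Going back.

```bash
python3 -m pendant '[[[0, -0.045, 0], [0, 0, 0]], [[0, -0.055, 0], [0, 0, 0]], [[0, -0.055, 0], [0, 0, 0]], [[0, -0.055, 0], [0, 0, 0]], [[0, -0.055, 0], [0, 0, 0]], [[0, -0.055, 0], [0, 0, 0]], [[-0.005, -0.055, 0], [0, 0, 0]], [[-0.005, -0.05, 0], [0, 0, 0]]]'; python3 go.py .5875 -.1872 .2035 3.292
```

```text
time: 11.22
eef_pos: [0.5812, -0.0605, 0.2037]
ee_rot: [-0.002, -0.074, 0.997, 0.0]
contact_force: [0.5, 0.5, -2.6]
finger_gap: 0.123
gripper_force: 62.2
pos [ 0.5812 -0.0605  0.2037] yaw 3.2901 tilt [-0.004  -0.0002] F [ 0.53  0.45 -2.56] M [ 0.03 -0.02 -0.03] gap 0.123 t 11.225
d tool [ 0.0125 -0.1262  0.0002]
rz -0.0019
```

```bash
python3 -m pendant '[[[0, -0.05, 0], [0, 0, 0]], [[0, -0.05, 0], [0, 0, 0]], [[0.009, -0.025, 0], [0, 0, 0]], [[0, 0, 0], [0, 0, 0]], [[0, 0, 0], [0, 0, 0]], [[0, 0, 0], [0, 0, 0]]]'; python3 go.py .5875 -.1872 .2035 3.292
cat > hook.py <<'E'
from h import *
A=3.292; O=np.array([.546,-.1935,0]); u=np.array([np.cos(A),np.sin(A),0]); v=np.array([-np.sin(A),np.cos(A),0])
z0=r.observe()["eef_pos"][2]-.0161
for c in ("scene","top"):
    s=imaging.snapshot(c); np.savez(f"{c}3.npz",**s); P=cloud(s); px=s["pixels"].astype(int); L=P-O; lx,ly,lz=L@u,L@v,P[...,2]-z0
    blue=(s["depth"]>0)&(px[...,2]>px[...,0]*1.5)&(px[...,2]>50)&(abs(lx)<.2)&(abs(ly)<.08)&(lz>-.02)
    for t in ("rest","rest_hook","upright","slot"):
        print(c,t,[(np.round([(q-O)@u,(q-O)@v,q[2]],3).tolist(),round(x["conf"],2)) for x in nets.spot_point(c,t) for q in [np.array(x["position"])] if abs((q-O)@v)<.1])
    q=np.stack([lx,ly,lz],-1)[blue]; print(c,len(q),np.percentile(q,[2,50,98],axis=0).round(4).tolist())
    if len(q)>50:
        f=least_squares(lambda t:restsdf(loc(q-[0,0,t[3]],*t[:3])),[-.008,0,0,0],loss="soft_l1",f_scale=.002,x_scale=[.01,.01,.1,.01],diff_step=1e-5); print(" fit x y yaw dz",f.x.round(4))
E
python3 hook.py
```

```text
time: 11.98
eef_pos: [0.5922, -0.1816, 0.2053]
ee_rot: [-0.001, -0.076, 0.997, 0.0]
contact_force: [0.5, 0.1, -3.9]
finger_gap: 0.128
gripper_force: 62.1
pos [ 0.5922 -0.1816  0.2053] yaw 3.293 tilt [-0.0011  0.0005] F [ 0.49  0.08 -3.93] M [-0.02 -0.05 -0.  ] gap 0.128 t 11.975
d tool [ 0.0055 -0.0049  0.0018]
rz 0.001
scene rest [([-0.013, -0.005, 0.188], 0.55), ([-0.001, 0.0, 0.148], 0.3)]
scene rest_hook [([0.003, -0.001, 0.23], 0.92)]
scene upright [([0.002, 0.0, 0.0], 0.59)]
scene slot [([0.001, -0.002, 0.149], 0.68)]
scene 358 [[-0.1321, -0.0378, 0.0016], [-0.0645, -0.0076, 0.0076], [-0.017, 0.0251, 0.0732]]
 fit x y yaw dz [-0.0134 -0.0048 -0.0006  0.0014]
top rest [([0.172, -0.079, 0.001], 0.19)]
top rest_hook [([0.0, -0.006, 0.233], 0.88)]
top upright [([0.002, 0.003, 0.001], 0.55), ([-0.015, -0.006, 0.193], 0.32)]
top slot [([0.005, 0.001, 0.153], 0.74)]
top 139 [[-0.1301, -0.041, 0.0011], [-0.0882, -0.0241, 0.0077], [-0.0221, 0.0118, 0.1036]]
 fit x y yaw dz [-0.0112 -0.0058 -0.0031  0.004 ]
```

```bash
cat > chk.py <<'E'
# usage: chk.py bx by bz tol [axes]  exit 1 if force moved from baseline by more than tol
import sys; from plant import r; import numpy as np
o=r.observe(); d=o["contact_force"]-np.array(list(map(float,sys.argv[1:4])))
print("chk",o["eef_pos"].round(4),d.round(1),o["ft_torque"].round(2),round(o["time"],2)); sys.exit(int(np.abs(d).max()>float(sys.argv[4])))
E
python3 -m pendant '[[[0.0055, -0.0049, 0], [0, 0, 0]], [[0, 0, 0.01], [0, 0, 0]], [[0, 0, 0.01], [0, 0, 0]], [[0, 0, 0.007], [0, 0, 0]], [[0, 0, 0], [0, 0, 0]], [[0, 0, 0], [0, 0, 0]]]' >/dev/null; python3 go.py .5875 -.1872 .176 3.292; python3 chk.py .3 .1 -3.8 1.8 &&
python3 -m pendant '[[[0, 0, 0.001], [0, 0, 0]], [[0, 0, 0.001], [0, 0, 0]]]' >/dev/null; python3 chk.py .3 .1 -3.8 1.8 &&
python3 -m pendant '[[[0, 0, 0.001], [0, 0, 0]], [[0, 0, 0.001], [0, 0, 0]]]' >/dev/null; python3 chk.py .3 .1 -3.8 1.8 &&
python3 -m pendant '[[[0, 0, 0.001], [0, 0, 0]], [[0, 0, 0.001], [0, 0, 0]]]' >/dev/null; python3 chk.py .3 .1 -3.8 1.8 &&
python3 -m pendant '[[[0, 0, 0.001], [0, 0, 0]], [[0, 0, 0.001], [0, 0, 0]]]' >/dev/null; python3 chk.py .3 .1 -3.8 1.8
```

```text
pos [ 0.588  -0.1882  0.179 ] yaw 3.2919 tilt [ 0.0003 -0.0001] F [-0.46 -0.66 -3.38] M [-0.02 -0.02 -0.06] gap 0.129 t 13.225
d tool [0.0003 0.001  0.003 ]
rz -0.0001
chk [ 0.588  -0.1882  0.179 ] [-0.8 -0.8  0.4] [-0.02 -0.02 -0.06] 13.22
chk [ 0.588  -0.1882  0.1772] [-0.2  0.4  0.4] [-0.04  0.03 -0.03] 13.47
chk [ 0.5878 -0.1882  0.1749] [ 0.   0.3 -0.3] [0.03 0.04 0.03] 13.72
chk [ 0.5878 -0.1882  0.1728] [-0.1 -0.1  0.3] [-0.03 -0.01 -0.05] 13.97
chk [ 0.5878 -0.1882  0.1708] [-0.4 -0.6 -0.3] [0.01 0.02 0.03] 14.22
```

```bash
f(){ python3 chk.py 0 -.1 -3.8 1.8; }
python3 -m pendant '[[[0, 0, 0.001], [0, 0, 0]], [[0, 0, 0.0005], [0, 0, 0]]]' >/dev/null; f &&
python3 -m pendant '[[[0, 0, 0.001], [0, 0, 0]], [[0, 0, 0.0005], [0, 0, 0]]]' >/dev/null; f &&
python3 -m pendant '[[[0, 0, 0.001], [0, 0, 0]], [[0, 0, 0.0005], [0, 0, 0]]]' >/dev/null; f &&
python3 -m pendant '[[[0, 0, 0.001], [0, 0, 0]], [[0, 0, 0.0005], [0, 0, 0]]]' >/dev/null; f &&
python3 -m pendant '[[[0, 0, 0.001], [0, 0, 0]], [[0, 0, 0.0005], [0, 0, 0]]]' >/dev/null; f &&
python3 -m pendant '[[[0, 0, 0.001], [0, 0, 0]], [[0, 0, 0.0005], [0, 0, 0]]]' >/dev/null; f
```

```text
chk [ 0.5877 -0.1882  0.1693] [ 0.6 -0.1  0.4] [ 0.01 -0.06  0.01] 14.47
chk [ 0.5877 -0.1882  0.1678] [-0.3 -0.  -0.5] [-0.    0.04 -0.01] 14.72
chk [ 0.5877 -0.1882  0.1663] [ 0.4 -0.5 -0.2] [-0.01 -0.03 -0.01] 14.97
chk [ 0.5879 -0.1882  0.1659] [-1.7  0.2  6.7] [ 0.14  0.63 -0.06] 15.22
chk [ 0.5879 -0.1882  0.1659] [-1.7  0.2  6.7] [ 0.14  0.63 -0.06] 15.22
chk [ 0.5879 -0.1882  0.1659] [-1.7  0.2  6.7] [ 0.14  0.63 -0.06] 15.22
```

The lip touched the strip's top at eef z≈0.1661, so d≈-12 mm, in agreement with the picture. Insertion height is eef z≈0.1218. I back off and go down.

```bash
python3 -m pendant '[[[0, 0, -0.004], [0, 0, 0]], [[-0.01, 0, -0.002], [0, 0, 0]], [[-0.01, 0, 0], [0, 0, 0]], [[0, 0, 0], [0, 0, 0]], [[0, 0, 0.018], [0, 0, 0]], [[0, 0, 0.02], [0, 0, 0]], [[0, 0, 0.01], [0, 0, 0]], [[0, 0, 0], [0, 0, 0]]]' >/dev/null; python3 -m pendant '[[[0, 0, 0], [0, 0, 0]], [[0, 0, 0], [0, 0, 0]], [[0, 0, 0], [0, 0, 0]]]'>/dev/null; python3 go.py .6073 -.1842 .1218 3.292; python3 hook.py
```

```text
pos [ 0.6079 -0.1853  0.1236] yaw 3.2917 tilt [ 0.0012 -0.0004] F [ 0.45 -0.16 -3.91] M [-0.   -0.06 -0.04] gap 0.126 t 16.6
d tool [0.0005 0.0012 0.0018]
rz -0.0003
scene rest [([-0.027, 0.002, 0.106], 0.91)]
scene rest_hook [([-0.016, 0.006, 0.149], 0.56)]
scene upright [([0.0, 0.001, 0.0], 0.85)]
scene slot [([0.003, 0.001, 0.146], 0.83)]
scene 303 [[-0.1473, -0.0304, 0.0009], [-0.0803, -0.0022, 0.0076], [-0.033, 0.0301, 0.072]]
 fit x y yaw dz [-0.0281 -0.0012 -0.0279  0.0018]
top rest [([-0.028, -0.002, 0.108], 0.55), ([0.169, -0.077, 0.004], 0.44)]
top rest_hook [([-0.013, -0.001, 0.152], 0.62)]
top upright [([0.004, 0.002, 0.0], 0.84)]
top slot [([0.001, -0.002, 0.151], 0.71)]
top 121 [[-0.1451, -0.0342, 0.0005], [-0.1021, -0.0188, 0.0058], [-0.0396, 0.0154, 0.0512]]
 fit x y yaw dz [-0.0254  0.0005 -0.009   0.0035]
```

```bash
f(){ python3 chk.py 0.2 -.1 -3.9 2; }
python3 -m pendant '[[[0.005, 0, 0.0018], [0, 0, 0]], [[0.005, 0, 0], [0, 0, 0]], [[0.002, 0, 0], [0, 0, 0]], [[0, 0, 0], [0, 0, 0]], [[0, 0, 0], [0, 0, 0]]]' >/dev/null; python3 go.py .6073 -.1842 .1218; f &&
python3 -m pendant '[[[0.001, 0, 0], [0, 0, 0]], [[0.0005, 0, 0], [0, 0, 0]]]' >/dev/null; f &&
python3 -m pendant '[[[0.001, 0, 0], [0, 0, 0]], [[0.0005, 0, 0], [0, 0, 0]]]' >/dev/null; f &&
python3 -m pendant '[[[0.001, 0, 0], [0, 0, 0]], [[0.0005, 0, 0], [0, 0, 0]]]' >/dev/null; f &&
python3 -m pendant '[[[0.001, 0, 0], [0, 0, 0]], [[0.0005, 0, 0], [0, 0, 0]]]' >/dev/null; f &&
python3 -m pendant '[[[0.001, 0, 0], [0, 0, 0]], [[0.0005, 0, 0], [0, 0, 0]]]' >/dev/null; f &&
python3 -m pendant '[[[0.001, 0, 0], [0, 0, 0]], [[0.0005, 0, 0], [0, 0, 0]]]' >/dev/null; f
```

```text
pos [ 0.5958 -0.187   0.1213] yaw 3.2918 tilt [ 0.0004 -0.0001] F [ 0.74  1.34 -2.61] M [ 0.    0.02 -0.01] gap 0.127 t 17.725
d tool [-0.0118  0.0011 -0.0005]
chk [ 0.5958 -0.187   0.1213] [0.5 1.4 1.3] [ 0.    0.02 -0.01] 17.73
chk [ 0.5942 -0.1872  0.1211] [0.5 0.4 0.9] [ 0.1   0.04 -0.  ] 17.98
chk [ 0.5926 -0.1874  0.1211] [ 0.5  0.  -0.6] [-0.07  0.03 -0.02] 18.23
chk [ 0.5911 -0.1877  0.1211] [-0.1  0.   1.3] [0.   0.02 0.05] 18.48
chk [ 0.5897 -0.1879  0.1211] [-0.6 -1.2  0.8] [-0.    0.02  0.02] 18.73
chk [ 0.5882 -0.1881  0.1211] [ 0.5 -0.1  0. ] [-0.06  0.02 -0.03] 18.98
chk [ 0.5873 -0.1883  0.1212] [ 2.   0.4 -0.9] [ 0.11 -0.44 -0.  ] 19.23
```

```bash
f(){ python3 chk.py 0.2 -.1 -3.9 4; }
python3 -m pendant '[[[0, 0, -0.0006], [0, 0, 0]], [[0.0005, 0, 0], [0, 0, 0]], [[0, 0, 0], [0, 0, 0]]]' >/dev/null; f &&
python3 -m pendant '[[[0.0007, 0, 0], [0, 0, 0]], [[0, 0, 0], [0, 0, 0]]]' >/dev/null; f
```

```text
chk [ 0.5866 -0.1884  0.1218] [ 2.1 -0.2 -0. ] [ 0.13 -0.52  0.01] 19.6
chk [ 0.5857 -0.1885  0.1217] [ 1.4 -0.2 -0.1] [ 0.09 -0.59 -0.  ] 19.85
```

It is soft, about 2 N, so that is the catch and the lip is in the slot. I continue until the plate meets the face.

```bash
f(){ python3 chk.py 0.2 -.1 -3.9 5.5; }
python3 -m pendant '[[[0.0007, 0, 0], [0, 0, 0]], [[0.0003, 0, 0], [0, 0, 0]]]' >/dev/null; f &&
python3 -m pendant '[[[0.0007, 0, 0], [0, 0, 0]], [[0.0003, 0, 0], [0, 0, 0]]]' >/dev/null; f &&
python3 -m pendant '[[[0.0007, 0, 0], [0, 0, 0]], [[0.0003, 0, 0], [0, 0, 0]]]' >/dev/null; f &&
python3 -m pendant '[[[0.0007, 0, 0], [0, 0, 0]], [[0.0003, 0, 0], [0, 0, 0]]]' >/dev/null; f &&
python3 -m pendant '[[[0.0007, 0, 0], [0, 0, 0]], [[0.0003, 0, 0], [0, 0, 0]]]' >/dev/null; f &&
python3 -m pendant '[[[0.0007, 0, 0], [0, 0, 0]], [[0.0003, 0, 0], [0, 0, 0]]]' >/dev/null; f
```

```text
chk [ 0.5847 -0.1886  0.1217] [ 2.8  1.1 -1. ] [ 0.13 -0.64 -0.05] 20.1
chk [ 0.5837 -0.1888  0.1217] [ 2.8  1.  -0.3] [ 0.14 -0.69 -0.03] 20.35
chk [ 0.5827 -0.1889  0.1218] [ 3.3  0.9 -0.9] [ 0.22 -0.73 -0.04] 20.6
chk [ 0.5817 -0.189   0.1218] [ 3.5  1.9 -1.2] [ 0.25 -0.82 -0.04] 20.85
chk [ 0.5807 -0.1892  0.1217] [ 3.9  0.8 -0.9] [ 0.3  -0.84 -0.03] 21.1
chk [ 0.5808 -0.1893  0.1219] [ 6.4  2.2 -1.4] [ 0.35 -1.48 -0.1 ] 21.35
```

The plate meets the face at eef x≈0.5807. I ease off slightly, then let down.

```bash
f(){ python3 chk.py 0.2 -.1 -3.9 6; }
python3 -m pendant '[[[-0.0015, 0, 0], [0, 0, 0]], [[0, 0, 0], [0, 0, 0]]]' >/dev/null; f &&
python3 -m pendant '[[[0, 0, 0.001], [0, 0, 0]], [[0, 0, 0.001], [0, 0, 0]]]' >/dev/null; f &&
python3 -m pendant '[[[0, 0, 0.001], [0, 0, 0]], [[0, 0, 0.001], [0, 0, 0]]]' >/dev/null; f &&
python3 -m pendant '[[[0, 0, 0.001], [0, 0, 0]], [[0, 0, 0.001], [0, 0, 0]]]' >/dev/null; f &&
python3 -m pendant '[[[0, 0, 0.001], [0, 0, 0]], [[0, 0, 0.001], [0, 0, 0]]]' >/dev/null; f &&
python3 -m pendant '[[[0, 0, 0.001], [0, 0, 0]], [[0, 0, 0.001], [0, 0, 0]]]' >/dev/null; f &&
python3 -m pendant '[[[0, 0, 0.001], [0, 0, 0]], [[0, 0, 0.001], [0, 0, 0]]]' >/dev/null; f
```

```text
chk [ 0.5812 -0.1892  0.1217] [ 3.2  1.2 -0.5] [ 0.27 -0.83 -0.09] 21.6
chk [ 0.5815 -0.1894  0.1203] [3.7 0.9 0.6] [ 0.19 -0.72 -0.01] 21.85
chk [ 0.5813 -0.1895  0.1179] [2.9 0.1 2.5] [ 0.1  -0.64 -0.04] 22.1
chk [ 0.5812 -0.1893  0.1156] [ 4.2 -0.3  3.1] [ 0.11 -0.71  0.04] 22.35
chk [ 0.5811 -0.1892  0.1136] [4.4 1.  2.3] [ 0.05 -0.72 -0.06] 22.6
chk [ 0.5811 -0.1892  0.1116] [2.9 0.5 2.3] [ 0.12 -0.7   0.  ] 22.85
chk [ 0.5811 -0.1892  0.1096] [3.4 1.5 2.9] [ 0.16 -0.66 -0.04] 23.1
```

```bash
cat > chk2.py <<'E'
import sys; from plant import r; import numpy as np
o=r.observe(); d=o["contact_force"]-np.array([.2,-.1,-3.9])
print("chk",o["eef_pos"].round(4),d.round(1),o["ft_torque"].round(2),round(o["time"],2)); sys.exit(int(d[0]<1.3 or d[2]>float(sys.argv[1]) or abs(d[0])>9))
E
f(){ python3 chk2.py 14; }
python3 -m pendant '[[[0, 0, 0.0007], [0, 0, 0]], [[0, 0, 0.0007], [0, 0, 0]]]' >/dev/null; f &&
python3 -m pendant '[[[0, 0, 0.0007], [0, 0, 0]], [[0, 0, 0.0007], [0, 0, 0]]]' >/dev/null; f &&
python3 -m pendant '[[[0, 0, 0.0005], [0, 0, 0]], [[0, 0, 0.0003], [0, 0, 0]]]' >/dev/null; f &&
python3 -m pendant '[[[0, 0, 0.0005], [0, 0, 0]], [[0, 0, 0.0003], [0, 0, 0]]]' >/dev/null; f &&
python3 -m pendant '[[[0, 0, 0.0005], [0, 0, 0]], [[0, 0, 0.0003], [0, 0, 0]]]' >/dev/null; f &&
python3 -m pendant '[[[0, 0, 0.0005], [0, 0, 0]], [[0, 0, 0.0003], [0, 0, 0]]]' >/dev/null; f &&
python3 -m pendant '[[[0, 0, 0.0005], [0, 0, 0]], [[0, 0, 0.0003], [0, 0, 0]]]' >/dev/null; f
```

```text
chk [ 0.5811 -0.1892  0.1082] [3.  0.2 2.6] [ 0.11 -0.63 -0.  ] 23.35
chk [ 0.5811 -0.1892  0.1068] [4.  0.1 2. ] [ 0.08 -0.7  -0.03] 23.6
chk [ 0.5811 -0.1892  0.106 ] [4.7 0.9 2.4] [ 0.11 -0.64 -0.02] 23.85
chk [ 0.5812 -0.1893  0.1059] [2.7 0.8 7.7] [ 0.17 -0.2  -0.05] 24.1
chk [ 0.5812 -0.1893  0.1052] [1.5 0.8 9.3] [ 0.13  0.   -0.07] 24.35
chk [ 0.5812 -0.1893  0.1042] [ 2.3  1.9 10.6] [ 0.18  0.06 -0.04] 24.6
chk [ 0.5812 -0.1893  0.1035] [ 1.   1.7 10.4] [ 0.19  0.11 -0.1 ] 24.85
```

The seat began to give at eef z≈0.106, and about 2.5 mm is done. I need to reach about 0.102 for the snap.

```bash
cat > chk3.py <<'E'
import sys; from plant import r; import numpy as np
o=r.observe(); d=o["contact_force"]-np.array([.2,-.1,-3.9])
print("chk",o["eef_pos"].round(4),d.round(1),o["ft_torque"].round(2),round(o["time"],2)); sys.exit(int(d[0]<-1.5 or d[2]>15.5))
E
f(){ python3 chk3.py; }
python3 -m pendant '[[[0, 0, 0.0004], [0, 0, 0]], [[0, 0, 0], [0, 0, 0]]]' >/dev/null; f &&
python3 -m pendant '[[[0, 0, 0.0004], [0, 0, 0]], [[0, 0, 0], [0, 0, 0]]]' >/dev/null; f &&
python3 -m pendant '[[[0, 0, 0.0004], [0, 0, 0]], [[0, 0, 0], [0, 0, 0]]]' >/dev/null; f
```

```text
chk [ 0.5812 -0.1893  0.1032] [1.4 1.  9.9] [ 0.18  0.1  -0.03] 25.1
chk [ 0.5812 -0.1893  0.1029] [ 0.9  1.8 10.9] [ 0.23  0.18 -0.03] 25.35
chk [ 0.5812 -0.1893  0.1026] [ 1.2  1.4 10.8] [ 0.17  0.17 -0.08] 25.6
```

```bash
f(){ python3 chk3.py; }
python3 -m pendant '[[[0, 0, 0.0004], [0, 0, 0]], [[0, 0, 0], [0, 0, 0]]]' >/dev/null; f &&
python3 -m pendant '[[[0, 0, 0.0004], [0, 0, 0]], [[0, 0, 0], [0, 0, 0]]]' >/dev/null; f
```

```text
chk [ 0.5812 -0.1893  0.1023] [-0.3  1.6 11.4] [ 0.24  0.24 -0.07] 25.85
chk [ 0.5811 -0.1893  0.1016] [ 1.5  0.6 10.9] [ 0.17  0.12 -0.04] 26.1
```

```bash
f(){ python3 chk3.py; }
python3 -m pendant '[[[0, 0, 0.0004], [0, 0, 0]], [[0, 0, 0], [0, 0, 0]]]' >/dev/null; f; python3 go.py
```

```text
chk [ 0.5812 -0.1893  0.1012] [0.8 1.6 9.4] [ 0.19  0.17 -0.05] 26.35
pos [ 0.5812 -0.1893  0.1012] yaw 3.2917 tilt [ 0.0005 -0.0003] F [0.98 1.49 5.52] M [ 0.19  0.17 -0.05] gap 0.128 t 26.35
```

```bash
f(){ python3 chk3.py; }
python3 -m pendant '[[[0, 0, -0.0005], [0, 0, 0]], [[0, 0, 0], [0, 0, 0]]]' >/dev/null; f 
python3 -m pendant '[[[0, 0, -0.0005], [0, 0, 0]], [[0, 0, 0], [0, 0, 0]]]' >/dev/null; f
python3 -m pendant '[[[0, 0, -0.0005], [0, 0, 0]], [[0, 0, 0], [0, 0, 0]]]' >/dev/null; f
python3 - <<'E'
from h import *
A=3.292; O=np.array([.546,-.1935,0]); u=np.array([np.cos(A),np.sin(A),0]); v=np.array([-np.sin(A),np.cos(A),0])
for k in ("scene","top"):
  for n in (f"{k}.npz",f"{k}3.npz",None):
    s2=dict(np.load(n)) if n else imaging.snapshot(k)
    P2=cloud(s2); p2=s2["pixels"].astype(int); w=(p2[...,0]>90)&(p2[...,1]<60)&(p2[...,2]<60)&(s2["depth"]>0)
    l=(P2-O); w&=(l@u>.035)&(l@u<.12)&(abs(l@v)<.05); print(k,n,w.sum(),np.percentile((l@u)[w],[10,50,90]).round(4) if w.any() else "")
E
```

```text
chk [ 0.5811 -0.1893  0.1017] [1.3 0.8 9.6] [ 0.16  0.09 -0.06] 26.6
chk [ 0.5811 -0.1892  0.1018] [1.9 2.  8.8] [ 0.18  0.02 -0.01] 26.85
chk [ 0.5811 -0.1892  0.1019] [0.9 0.7 8.3] [ 0.1  -0.18 -0.05] 27.1
scene scene.npz 19 [0.0555 0.0602 0.065 ]
scene scene3.npz 0 
scene None 0 
top top.npz 49 [0.0575 0.0642 0.0708]
top top3.npz 0 
top None 0
```

```bash
f(){ python3 chk3.py; }
python3 -m pendant '[[[0, 0, -0.0005], [0, 0, 0]], [[0, 0, 0], [0, 0, 0]]]' >/dev/null; f 
python3 -m pendant '[[[0, 0, -0.0005], [0, 0, 0]], [[0, 0, 0], [0, 0, 0]]]' >/dev/null; f
python3 -m pendant '[[[0, 0, -0.0005], [0, 0, 0]], [[0, 0, 0], [0, 0, 0]]]' >/dev/null; f
```

```text
chk [ 0.5811 -0.1892  0.102 ] [3.1 0.5 5.1] [ 0.04 -0.5   0.07] 27.45
chk [ 0.581  -0.1892  0.1022] [ 2.7 -0.3 -0.1] [-0.05 -0.89  0.  ] 27.7
chk [ 0.581  -0.1891  0.1024] [ 5.  -0.6 -4. ] [-0.11 -1.24  0.04] 27.95
```

An upward pull of about 4 N beyond the rest's weight is resisted, so it is locked. I unload, release and withdraw upward.

```bash
python3 -m pendant '[[[0, 0, 0.0012], [0, 0, 0]], [[0, 0, 0], [0, 0, 0]]]' >/dev/null; python3 chk3.py
python3 -m pendant '[[[0, 0, 0], [0, 0, 0]], [[0, 0, 0], [0, 0, 0]], [[0, 0, 0], [0, 0, 0]], [[0, 0, 0], [0, 0, 0]], [[0, 0, 0], [0, 0, 0]], [[0, 0, 0], [0, 0, 0]]]' 0.5 >/dev/null; python3 go.py
python3 -m pendant '[[[0, 0, -0.01], [0, 0, 0]], [[0, 0, -0.02], [0, 0, 0]], [[0, 0, -0.03], [0, 0, 0]], [[0, 0, -0.04], [0, 0, 0]], [[0, 0, -0.03], [0, 0, 0]], [[-0.03, 0.03, 0], [0, 0, 0]], [[-0.03, 0.05, 0], [0, 0, 0]], [[0, 0.05, 0], [0, 0, 0]]]'
python3 -m pendant '[[[0, 0.05, 0], [0, 0, 0]], [[0, 0.05, 0], [0, 0, 0]], [[0, 0.05, 0], [0, 0, 0]], [[0, 0, 0], [0, 0, 0]], [[0, 0, 0], [0, 0, 0]]]'
python3 go.py; python3 hook.py
python3 - <<'E'
import sys; sys.argv=['']
from h import *
A=3.292; O=np.array([.546,-.1935,0]); u=np.array([np.cos(A),np.sin(A),0]); v=np.array([-np.sin(A),np.cos(A),0])
for k in ("scene","top"):
  for n in (f"{k}.npz",f"{k}3.npz"):
    s2=dict(np.load(n)); P2=cloud(s2); p2=s2["pixels"].astype(int); w=(p2[...,0]>90)&(p2[...,1]<60)&(p2[...,2]<60)&(s2["depth"]>0)
    l=(P2-O); w&=(l@u>.035)&(l@u<.12)&(abs(l@v)<.05); print(k,n,w.sum(),np.percentile((l@u)[w],[10,50,90]).round(4) if w.any() else "")
a=np.load("scene3.npz")["pixels"][...,::-1]; b=np.load("top3.npz")["pixels"][...,::-1]
cv2.imwrite("pics/end.png",np.vstack([cv2.resize(a[90:300,150:500],(500,300)),cv2.resize(b[90:300,150:500],(500,300))]))
E
```

```text
chk [ 0.581  -0.1892  0.1023] [ 3.9  0.1 -1.6] [-0.01 -0.89  0.  ] 28.2
pos [ 0.5811 -0.1892  0.1023] yaw 3.2918 tilt [-0.0001 -0.    ] F [ 0.49 -0.12 -0.46] M [ 0.05 -0.07 -0.01] gap 0.497 t 28.95
time: 29.95
eef_pos: [0.6224, -0.0501, 0.2321]
ee_rot: [0.0, -0.075, 0.997, 0.0]
contact_force: [0.5, 0.2, -0.3]
finger_gap: 0.498
gripper_force: 0.0
time: 30.58
eef_pos: [0.5987, 0.0966, 0.2329]
ee_rot: [0.0, -0.075, 0.997, -0.0]
contact_force: [-0.0, 0.6, -0.6]
finger_gap: 0.498
gripper_force: 0.0
pos [0.5987 0.0966 0.2329] yaw 3.2924 tilt [ 0.0008 -0.0004] F [-0.    0.63 -0.58] M [-0.04 -0.03  0.  ] gap 0.498 t 30.575
scene rest [([-0.001, 0.0, 0.088], 0.73)]
scene rest_hook [([0.011, 0.007, 0.13], 0.62)]
scene upright [([-0.001, 0.006, -0.0], 0.72)]
scene slot [([-0.001, -0.002, 0.148], 0.74)]
scene scene.npz 19 [0.0555 0.0602 0.065 ]
scene scene3.npz 20 [0.0557 0.0602 0.0663]
top top.npz 49 [0.0575 0.0642 0.0708]
top top3.npz 0 Traceback (most recent call last):
  File "hook.py", line 9, in <module>
    q=np.stack([lx,ly,lz],-1)[blue]; print(c,len(q),np.percentile(q,[2,50,98],axis=0).round(4).tolist())
                                                    ~~~~~~~~~~~~~^^^^^^^^^^^^^^^^^^^^
    return _quantile_unchecked(
        a, q, axis, out, overwrite_input, method, keepdims, weights)
    return _ureduce(a,
                    func=_quantile_ureduce_func,
    ...<5 lines>...
                    overwrite_input=overwrite_input,
                    method=method)
    r = func(a, **kwargs)
    result = _quantile(arr,
                       quantiles=q,
    ...<2 lines>...
                       out=out,
                       weights=wgt)
    slices_having_nans = np.isnan(arr[-1, ...])
                                  ~~~^^^^^^^^^
IndexError: index -1 is out of bounds for axis 0 with size 0
```

View pics/end.png

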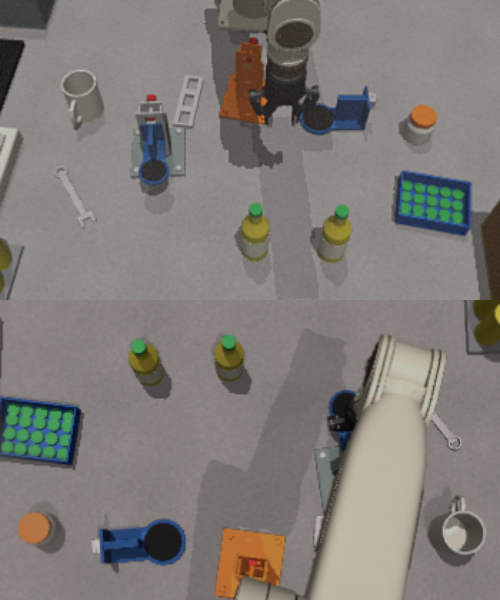

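The rest hangs on the grey upright (top view, 152,150), with its origin at about (-1, 0, 88) mm. The red knob is back at its free position (0.0602 before and after), and everything else is undisturbed.

```bash
python3 -c "
from plant import r
print(r.sign_off())"
```

```text
the job is handed in; nothing more can be done
None
```

The small blue rest is hooked into the top slot of the grey upright, locked under the red catch and released. The job was handed in at about 31 s, with the robot clear and nothing else on the bench disturbed.

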